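# Switch on the soldering place in its safe order

### The job

Switch on the soldering place in its safe order: with the fingertips press the key of the fume extractor (blue), then of the lamp (white), then of the soldering iron (red), each gently, all the way down until it stays down. Leave the grinder's yellow key up. The switches are only pressed, never lifted or shoved about, and the other things on the bench stay where they are.

Things in the scene. Friction and masses are not known exactly. Their poses are not given: they have to be found in the camera images.
- extractor_switch: the extractor switch: loose cordless bench switch, 0.37 kg, a round grey housing 72 mm in diameter and 26.5 mm high with one round blue push key (40 mm diameter) in the middle of its top. Origin: centre of the underside; z up. The key's flat top stands 38 mm above the origin when up and 29 mm when fully down
- extractor_key (a joint): travel of the blue key: 0 = up (off), 0.009 m = fully down (on). It has no return spring: it yields to a push of about 3 N and stays where it is left; beyond 0.009 m it meets a hard stop (press at about 20 mm/s so that the push stays well under 35 N). It counts as on beyond 0.006 m
- lamp_switch: the lamp switch: loose cordless bench switch, 0.37 kg, a round grey housing 72 mm in diameter and 26.5 mm high with one round white push key (40 mm diameter) in the middle of its top. Origin: centre of the underside; z up. The key's flat top stands 38 mm above the origin when up and 29 mm when fully down
- lamp_key (a joint): travel of the white key: 0 = up (off), 0.009 m = fully down (on). It has no return spring: it yields to a push of about 3 N and stays where it is left; beyond 0.009 m it meets a hard stop (press at about 20 mm/s so that the push stays well under 35 N). It counts as on beyond 0.006 m
- iron_switch: the iron switch: loose cordless bench switch, 0.37 kg, a round grey housing 72 mm in diameter and 26.5 mm high with one round red push key (40 mm diameter) in the middle of its top. Origin: centre of the underside; z up. The key's flat top stands 38 mm above the origin when up and 29 mm when fully down
- iron_key (a joint): travel of the red key: 0 = up (off), 0.009 m = fully down (on). It has no return spring: it yields to a push of about 3 N and stays where it is left; beyond 0.009 m it meets a hard stop (press at about 20 mm/s so that the push stays well under 35 N). It counts as on beyond 0.006 m
- grinder_switch: the grinder switch: loose cordless bench switch, 0.37 kg, a round grey housing 72 mm in diameter and 26.5 mm high with one round yellow push key (40 mm diameter) in the middle of its top. Origin: centre of the underside; z up. The key's flat top stands 38 mm above the origin when up and 29 mm when fully down
- grinder_key (a joint): travel of the yellow key: 0 = up (off), 0.009 m = fully down (on). It has no return spring: it yields to a push of about 3 N and stays where it is left; beyond 0.009 m it meets a hard stop (press at about 20 mm/s so that the push stays well under 35 N). It counts as on beyond 0.006 m
- white_tin: round white lidded tin with a pale label, 54 mm diameter, 21 mm high; loose bystander, origin at the centre of the underside
- green_tin: round white tin with a green lid top, 42 mm diameter, 30 mm high; loose bystander, origin at the centre of the underside
- spool: yellow solder spool, 49 mm diameter, 26 mm high; loose bystander, origin at the centre of the underside
- steel_block: square steel bench block, 64 x 64 x 19 mm; loose bystander, origin at the centre of the underside
- flux: cream flux bottle with a black cap, 46 mm diameter, 94 mm high, upright; loose bystander, origin at the centre of the underside
- blue_cutters: side cutters with blue handles, 131 x 48 x 11 mm, lying flat; loose bystander, origin at the centre of the underside
- hammer: small chasing hammer with a wooden handle, 208 x 68 x 25 mm, lying flat; loose bystander, origin at the centre of the underside

How it is judged:
On the way, in this order (a step that is already met when the one before it is completed fails the run):
1. the blue extractor key is down, white and red still up (value of joint extractor_key above 0.006 m and value of joint each of lamp_key, iron_key below 0.003 m), for 0.1 s.
2. the white lamp key is down too, red still up (value of joint each of extractor_key, lamp_key above 0.006 m and value of joint iron_key below 0.003 m), for 0.1 s.
3. the red iron key is down too (value of joint each of extractor_key, lamp_key, iron_key above 0.006 m), for 0.1 s.
At the end, for the whole second after the job is handed in: The blue, white and red keys are down (more than 6 mm of their 9 mm) and the yellow key is up (less than 3 mm); the four switches stand flat and at rest on the bench within 30 mm of where they stood, and the bystanders within 20 mm (all of step 3 and value of joint grinder_key below 0.003 m and distance of each of extractor_switch, lamp_switch, iron_switch, grinder_switch from where it was at the start of the episode below 0.03 m and height (world z) of each of extractor_switch, lamp_switch, iron_switch, grinder_switch below 0.006 m and angle between each of extractor_switch, lamp_switch, iron_switch, grinder_switch's own z axis and vertical below 0.1 rad and linear speed of each of extractor_switch, lamp_switch, iron_switch, grinder_switch below 0.02 m/s and distance of each of white_tin, green_tin, spool, steel_block, flux, blue_cutters, hammer from where it was at the start of the episode below 0.02 m); the robot touches nothing.
It fails at once if a key goes down out of turn: white before blue is on, or red before white is on ((value of joint lamp_key above 0.003 m and not (value of joint extractor_key above 0.006 m)) or (value of joint iron_key above 0.003 m and not (value of joint lamp_key above 0.006 m))).
It fails at once if the yellow grinder key is pressed (value of joint grinder_key above 0.003 m).
It fails at once if a switch is lifted, tipped or shoved more than 30 mm (height (world z) of any of extractor_switch, lamp_switch, iron_switch, grinder_switch above 0.01 m or angle between any of extractor_switch, lamp_switch, iron_switch, grinder_switch's own z axis and vertical above 0.2 rad or distance of any of extractor_switch, lamp_switch, iron_switch, grinder_switch from where it was at the start of the episode above 0.03 m).
It fails at once if a switch is pressed harder than 35 N (contact force between any of the arm, the fingers and extractor_switch above 35 N or contact force between any of the arm, the fingers and lamp_switch above 35 N or contact force between any of the arm, the fingers and iron_switch above 35 N or contact force between any of the arm, the fingers and grinder_switch above 35 N).
It fails at once if a bystander is moved more than 20 mm (distance of any of white_tin, green_tin, spool, steel_block, flux, blue_cutters, hammer from where it was at the start of the episode above 0.02 m).
It also fails if it takes over 43 s, if anything falls off the work surface, if the arm or the gripper's body presses on something with over 40 N, if the wrist force passes 120 N, or if a joint passes its speed limit or range.

### The arm

A 7-joint arm with a two-finger parallel gripper is mounted at the origin on a cart in front of the work surface, level with it; the furniture and walls round the work are solid. World frame = base frame: x ahead of the robot, y to its left, z up, the work surface at z = 0. Lengths are in m, angles in rad, forces in N, time in s.
With the tool pointing down it reaches from about 0.4 to 0.875 m from the base axis. Payload 19.3 kg.
Tool frame: the origin (TCP) lies at the very end of the fingers, on their centre line; the grasp point (between the pads) lies 19 mm behind it; z points along the fingers, y is the line along which they close (so a half turn about z gives the same grasp; the last joint's range is limited). The gripper opens to 85 mm and grips with 20 to 120 N. Pads are 22 mm wide; open, the fingers measure 114 mm over their backs; the gripper's body (76 mm by 85 mm) begins 54 mm behind the grasp point. The pads swing forward as they close: fully open they stand 13 mm farther back than shut.
Start: joints at [-1.214, 0.521, -0.036, 1.599, 0.021, 1.021, -0.113], TCP at [0.259, 0.569, 0.231] pointing down, gripper open.
Joint ranges: [-2.91, 2.91], [-0.3, 2.13], [-1.5, 1.42], [0.17, 2.43], [-1.26, 4.41], [0.16, 1.93], [-2.52, 2.52]. Speed limits (rad/s): [1.89, 1.89, 2.39, 2.39, 3.01, 3.01, 3.01].

### API

Orientations are given as [roll, pitch, yaw] about the fixed x, y, z axes, in that order (R = Rz(yaw) Ry(pitch) Rx(roll)).
In Python, from workcell import monitor, viewer, bot gives the robot as it stands.
- The arm moves only by the tool move_arm, never from a script. Its arguments are lists of equal length, an entry for each row: "gripper": the opening, from 0 (shut) to 1 (fully open); "linear": the shift along the tool's x, y, z in cm, a list of three; "twist": the turn about the tool's z in degrees. A call has 1 to 8 rows; each row shifts and turns the commanded pose from where the row before left it, along the tool's axes as they then stand; what a row does not reach is not made up. A row lasts 1/10 s, in which the tool goes at most 50 mm and 8.59 degrees, less where a joint would pass 70% of its speed; a pose out of reach is approached as far as the arm can. A call with a gripper value outside its range is refused whole. The fingers move at their own pace and stop on an object; "squeeze" is the grip in N (left out, the last holds). Time passes only in rows, so rows that do not move let the fingers close. It gives the time, the measured TCP pose, the force, the opening and the grip force at its end, in the units of the state.
- monitor.observe(): the state, without advancing time (a new reading comes with each control period).
- viewer.grab_frame(name): name is "scene" or "top" or "wrist"; returns a dict with "img" (480x640x3 uint8, red, green, blue), "K" (3x3 intrinsics, pixels), "eye" and "rotation" of the camera in the world. Camera axes: x right, y up, looking along -z (the intrinsics and any distortion apply to the point x, -y, -z); pixel columns grow to the right and rows downward; lengths in m; the calibration is good to about 2 mm. A picture is of the moment at which its call begins. There is no depth.
- bot.job_done(): hands the job in; it is judged then, once.
The state is a dict: "clock": time; "qpos": joint angles; "qd": joint speeds; "joint_efforts": joint torques, N m; "position": TCP position; "tool_rot": TCP orientation; "force": force on the tool from outside, world axes, zero at the start; "moment": the same for the moment, N m; "grip_width": finger opening in m; "finger_force": force on a finger pad.
Only numpy, scipy, OpenCV 4.12 (cv2) and the standard library are available. Lean on these libraries where they do the work, as an engineer would, in place of code of your own. Each camera call takes 0.05 s, during which the arm holds its last target. There are 200 camera calls.

## Working session

There is one attempt and no reset: what is moved stays moved. The work goes in short steps, Python scripts to look and compute and a tool call to move; the robot and the scene stay as the last step left them, time stands still between calls to the robot, and variables do not carry over. Pictures are saved under pics/ and viewed, at most 10 in all, crops included, and the job is handed in when it is done.

Besides the shell and the picture viewer there is one more tool, called after "Call:" as a command line: name --pt "numbers of a row" for each row, then --argument value for the rest. move_arm: Moves the arm, as the interface text tells. Its arguments: {"type":"object","properties":{"gripper":{"type":"array"},"linear":{"type":"array"},"twist":{"type":"array"},"squeeze":{"type":"number"}},"required":["gripper","linear","twist"]}

```bash
mkdir -p pics; cat > h.py <<'E'
import numpy as np, cv2
from workcell import monitor, viewer, bot
def grab(n,f):
    d=viewer.grab_frame(n); cv2.imwrite('pics/'+f,cv2.cvtColor(d['img'],cv2.COLOR_RGB2BGR)); np.savez('pics/'+f+'.npz',**{k:np.array(v) for k,v in d.items()}); return d
def ray(d,u,v):
    K=np.array(d['K']); p=np.linalg.solve(K,[u,v,1]); r=np.array(d['rotation'])@[p[0],-p[1],-p[2]]
    return np.array(d['eye']),r/np.linalg.norm(r)
def onplane(d,u,v,z):
    e,r=ray(d,u,v); return e+r*(z-e[2])/r[2]
E
python3 - <<'E'
from h import *
for n in('top','scene'):
    d=grab(n,n+'0.png'); print({k:v for k,v in d.items() if k!='img'})
print(monitor.observe())
E
```

```text
{'K': array([[455.09369556,   0.        , 314.24615611],
       [  0.        , 455.09369556, 242.7815114 ],
       [  0.        ,   0.        ,   1.        ]]), 'eye': array([0.4482425 , 0.05105176, 0.94810384]), 'rotation': array([ 0.15617827, -0.031406  , -1.57594063])}
{'K': array([[594.73584738,   0.        , 321.93801109],
       [  0.        , 594.73584738, 241.60182771],
       [  0.        ,   0.        ,   1.        ]]), 'eye': array([-0.22649978, -0.6734934 ,  0.9383689 ]), 'rotation': array([ 0.88459515,  0.02248272, -0.86864537])}
{'clock': 0.1, 'qpos': array([-1.21422723,  0.52195411, -0.03634302,  1.59995446,  0.0211726 ,
        1.02106119, -0.11282267]), 'qd': array([ 4.71833777e-04, -2.06600272e-03,  9.59383876e-04, -3.34662468e-03,
       -3.04898311e-03, -7.42382124e-05,  9.76510365e-05]), 'joint_efforts': array([ 5.40859808e-03, -9.28483558e+01,  1.98496185e+00, -3.70537162e+01,
        1.82598241e-02,  5.33529615e-03, -6.62008893e-05]), 'position': array([0.25860012, 0.5686674 , 0.23078204]), 'tool_rot': array([-3.14059964e+00,  3.70592147e-05,  2.71478919e+00]), 'force': array([0.9418186 , 0.72863646, 0.26059968]), 'moment': array([ 0.01392766, -0.01055147,  0.04681917]), 'finger_force': 0.0, 'grip_width': 0.0854586394783466}
```

View pics/top0.png

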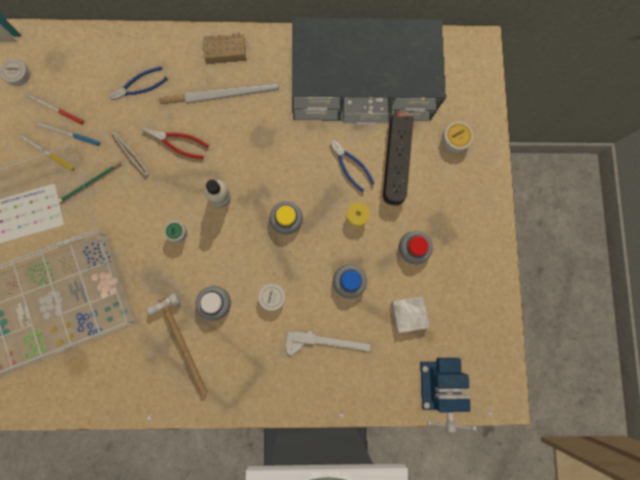

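View pics/scene0.png

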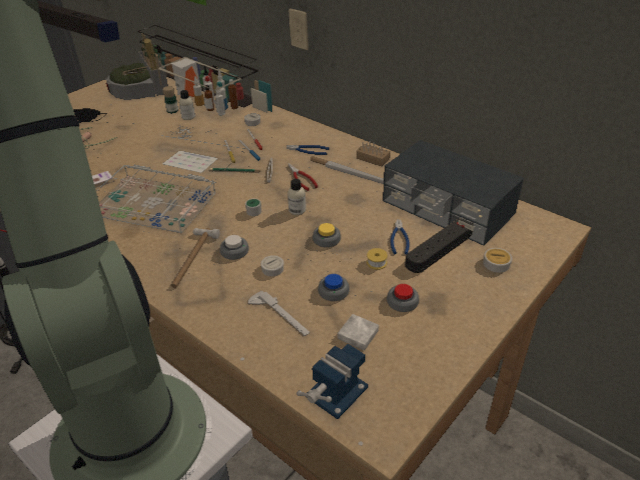

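Top view: keys at blue (351,281), white (211,302), red (418,247) and yellow (286,216). Scene view: blue (334,282), white (233,242), red (403,292) and yellow (327,230). I'll refine these and triangulate.

```bash
python3 - <<'E'
s=open('h.py').read().replace("np.array(d['rotation'])@","Rotation.from_euler('xyz',d['rotation']).as_matrix()@").replace("import numpy as np, cv2","import numpy as np, cv2\nfrom scipy.spatial.transform import Rotation")
s+='''
def cen(d,u,v,r=14):
    im=cv2.cvtColor(d['img'],cv2.COLOR_RGB2LAB).astype(float); c=im[v-1:v+2,u-1:u+2].mean((0,1))
    m=(np.linalg.norm(im-c,axis=2)<38).astype(np.uint8); w=np.zeros_like(m); cv2.circle(w,(u,v),r,1,-1)
    n,l,st,ce=cv2.connectedComponentsWithStats(m*w); k=l[v,u]; return ce[k],st[k,2:]
def tri(a,pa,b,pb):
    e1,r1=ray(a,*pa); e2,r2=ray(b,*pb)
    t=np.linalg.lstsq(np.c_[r1,-r2],e2-e1,rcond=None)[0]; p,q=e1+t[0]*r1,e2+t[1]*r2
    return (p+q)/2,np.linalg.norm(p-q)
'''
open('h.py','w').write(s)
E
python3 - <<'E'
from h import *
T=dict(np.load('pics/top0.png.npz'));S=dict(np.load('pics/scene0.png.npz'))
for n,a,b in[('blue',(351,281),(334,282)),('white',(211,302),(233,242)),('red',(418,247),(403,292)),('yel',(286,216),(327,230)),('flux',(213,187),(296,185))]:
    ca,sa=cen(T,*a);cb,sb=cen(S,*b)
    print(n,ca.round(1),sa,cb.round(1),sb,*[np.round(x,4) for x in tri(T,ca,S,cb)],onplane(T,*ca,.038).round(4),onplane(S,*cb,.038).round(4))
E
```

```text
blue [350.9 279.7] [ 22  22 360] [333.2 280.9] [ 19  15 228] [ 0.5166 -0.0518  0.0317] 0.001 [ 0.5165 -0.0514  0.038 ] [ 0.511  -0.0558  0.038 ]
white [210.3 302.1] [ 20  20 319] [234.5 237.4] [ 22  17 199] [0.4745 0.2247 0.043 ] 0.0043 [0.4731 0.2272 0.038 ] [0.4798 0.2281 0.038 ]
red [418.2 245.1] [ 20  19 299] [403.3 289.8] [ 18  13 190] [ 0.5867 -0.1907  0.0357] 0.0005 [ 0.5866 -0.1903  0.038 ] [ 0.5844 -0.1918  0.038 ]
yel [285.4 214.5] [ 19  18 272] [326.3 227.4] [ 16  10 125] [0.65   0.0804 0.0368] 0.0002 [0.6498 0.0803 0.038 ] [0.6488 0.0795 0.038 ]
flux [212.5 186.7] [ 14  14 151] [295.4 184.2] [11 12 97] [0.6952 0.2211 0.0823] 0.0001 [0.7079 0.2298 0.038 ] [0.7429 0.2674 0.038 ]
```

Triangulated (x, y), in m:
- Blue: (0.516, -0.052)
- White: (0.475, 0.226)
- Red: (0.586, -0.190)

The key tops come out at about 0.038, which matches the text. I'm closing the fingers and heading to blue.

Call:
move_arm --gripper '[0,0,0,0,0,0,0,0]' --pt "-1.5 -1.4 0" --pt "-3.0 -2.8 0" --pt "-3.4 -3.2 0" --pt "-3.4 -3.2 0" --pt "-3.4 -3.2 0" --pt "-3.4 -3.2 0" --pt "-3.4 -3.2 0" --pt "-3.4 -3.2 0" --twist '[0,0,0,0,0,0,0,0]' --squeeze 20

```text
clock: 0.9
position: [0.3888, 0.2509, 0.2313]
tool_rot: [-3.142, -0.0, 2.715]
force: [2.1, 1.1, 0.5]
grip_width: 0.0001
finger_force: 0.0
```

Call:
move_arm --gripper '[0,0,0,0,0,0,0,0]' --pt "-3.4 -3.2 0" --pt "-3.4 -3.2 0" --pt "-3.4 -3.2 0" --pt "-3.4 -3.2 0" --pt "-3.4 -3.2 0" --pt "-3.0 -2.8 0" --pt "-1.5 -1.4 0" --pt "0 0 0" --twist '[0,0,0,0,0,0,0,0]'

```text
clock: 1.7
position: [0.5011, -0.023, 0.2311]
tool_rot: [-3.141, 0.0, 2.711]
force: [-0.7, 0.4, -0.4]
grip_width: -0.0002
finger_force: 0.0
```

Call:
move_arm --gripper '[0,0,0,0,0,0,0,0]' --pt "-1.3 -1.0 2" --pt "-1.3 -1.0 3" --pt "0 0 3" --pt "0 0 3" --pt "0 0 2" --pt "0 0 1" --pt "0 0 0" --pt "0 0 0" --twist '[0,0,0,0,0,0,0,0]'

```text
clock: 2.5
position: [0.5163, -0.0487, 0.092]
tool_rot: [3.141, 0.001, 2.715]
force: [0.5, -0.6, 0.4]
grip_width: -0.0004
finger_force: 0.0
```

```bash
python3 - <<'E'
from h import *
w=grab('wrist','wrist1.png'); t=grab('top','top1.png')
print(w['eye'],w['rotation'])
cv2.imwrite('pics/c1.png',np.hstack([cv2.imread('pics/wrist1.png')[:,::1],cv2.imread('pics/top1.png')])[:, :, :] if 0 else np.hstack([cv2.resize(cv2.imread('pics/wrist1.png'),(400,300)),cv2.resize(cv2.imread('pics/top1.png'),(400,300))]))
print(monitor.observe()['position'])
E
```

```text
[ 0.45499564 -0.02075459  0.23476168] [-2.75236144e-01  2.47460188e-04  1.14500031e+00]
[ 0.5165946  -0.04887177  0.09237214]
```

View pics/wrist1.png

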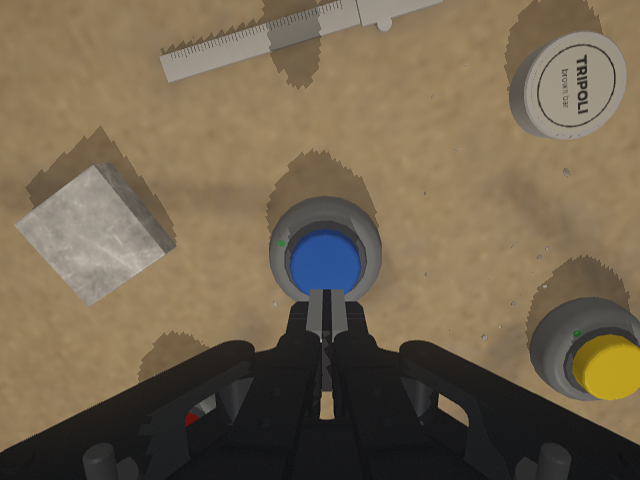

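The wrist view shows the blue key centred at about (325,265), just ahead of the fingertips at (327,292). I'll check its position on the key plane and take a finer red and white estimate.

```bash
python3 - <<'E'
from h import *
w=dict(np.load('pics/wrist1.png.npz'))
print(onplane(w,325.5,266,.038)); 
S=dict(np.load('pics/scene0.png.npz')); print(tri(w,(325.5,266),S,(333.2,280.9)))
p=np.array([.5166,-.0489,.0924]);R=Rotation.from_euler('xyz',w['rotation']).as_matrix();q=R.T@(p-w['eye']);K=w['K'];print(K@[q[0],-q[1],-q[2]]/-q[2])
E
```

```text
[ 0.51698231 -0.04952536  0.038     ]
(array([ 0.51878338, -0.05025431,  0.02957445]), np.float64(0.0018724540457953779))
[326.12764542 307.89049855   1.        ]
```

Call:
move_arm --gripper '[0,0,0,0,0,0,0,0]' --pt "0 0 1" --pt "0 0 1.5" --pt "0 0 1.2" --pt "0 0 0.6" --pt "0 0 0.2" --pt "0 0 0.2" --pt "0 0 0.2" --pt "0 0 0.2" --twist '[0,0,0,0,0,0,0,0]'

```text
clock: 3.4
position: [0.5162, -0.049, 0.0405]
tool_rot: [3.141, 0.0, 2.715]
force: [-0.1, 0.6, 0.0]
grip_width: -0.0
finger_force: 0.0
```

Call:
move_arm --gripper '[0,0,0,0,0]' --pt "0 0 0.2" --pt "0 0 0.2" --pt "0 0 0.2" --pt "0 0 0.2" --pt "0 0 0.2" --twist '[0,0,0,0,0]'

```text
clock: 3.9
position: [0.5161, -0.049, 0.0302]
tool_rot: [3.141, 0.0, 2.715]
force: [0.5, 0.4, 3.1]
grip_width: 0.0
finger_force: 1.5
```

Call:
move_arm --gripper '[0,0]' --pt "0 0 0.1" --pt "0 0 0.05" --twist '[0,0]'

```text
clock: 4.1
position: [0.5161, -0.049, 0.0288]
tool_rot: [3.142, 0.0, 2.715]
force: [0.6, -0.0, 5.5]
grip_width: -0.0001
finger_force: 3.1
```

Call:
move_arm --gripper '[0,0,0,0,0,0,0,0]' --pt "0 0 -0.3" --pt "0 0 -1.2" --pt "0 0 -2.5" --pt "0 0 -2" --pt "0 0 -1" --pt "1.2 1.8 0" --pt "2.4 3.7 0" --pt "2.4 3.7 0" --twist '[0,0,0,0,0,0,0,0]'

```text
clock: 4.9
position: [0.4992, 0.0603, 0.0991]
tool_rot: [3.141, 0.0, 2.713]
force: [0.4, 0.6, 0.5]
grip_width: 0.0001
finger_force: 0.0
```

Call:
move_arm --gripper '[0,0,0,0,0,0,0,0]' --pt "2.4 3.7 0" --pt "2.4 3.7 0" --pt "2.4 3.7 0" --pt "1.4 2.0 0" --pt "0.6 1.0 0" --pt "0 0 0" --pt "0 0 0" --pt "0 0 0" --twist '[0,0,0,0,0,0,0,0]'

```text
clock: 5.7
position: [0.4745, 0.2243, 0.0989]
tool_rot: [-3.141, 0.0, 2.713]
force: [-0.0, 0.1, 0.1]
grip_width: -0.0001
finger_force: 0.0
```

```bash
python3 - <<'E'
from h import *
grab('wrist','wrist2.png'); s=grab('scene','scene2.png');t=grab('top','top2.png')
ca,_=cen(t,351,280); print(monitor.observe()['position'],ca)
try:
  cb,_=cen(s,333,282); print(cb,tri(t,ca,s,cb))
except Exception as e: print(e)
E
```

```text
[0.47439062 0.22494886 0.09886205] [350.37292818 280.12983425]
[333.21890547 282.51243781] (array([ 0.51635033, -0.05146455,  0.02660919]), np.float64(0.00043122052165661564))
```

View pics/wrist2.png

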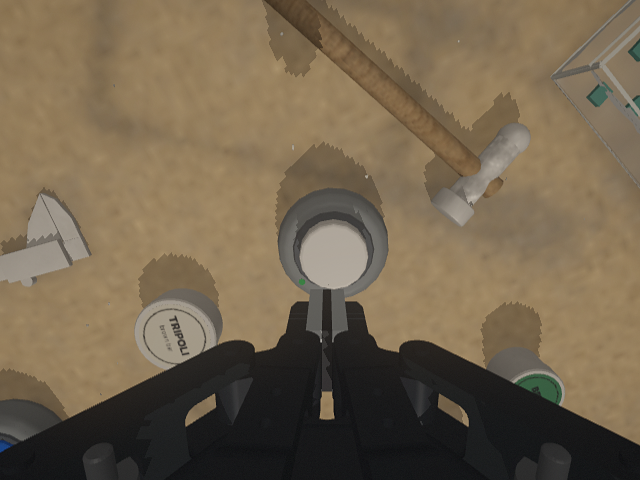

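White key at about (333,254), ahead of the tips, so the aim is right. Before pressing it I'll confirm that blue really went fully down.

```bash
python3 - <<'E'
from h import *
w=dict(np.load('pics/wrist2.png.npz')); print(onplane(w,333,255,.038))
a,b=[cv2.resize(cv2.imread(f'pics/scene{i}.png')[262:322,300:366],None,fx=6,fy=6,interpolation=cv2.INTER_CUBIC) for i in(0,2)]
cv2.imwrite('pics/cmp.png',np.hstack([a,b]))
E
```

```text
[0.47307768 0.22905393 0.038     ]
```

View pics/cmp.png

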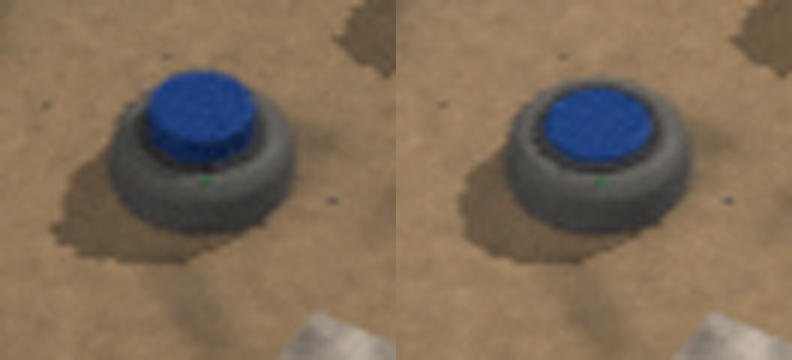

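The before/after crop shows blue nearly flush in its housing. The centre of its top drops from about y=104 to 125 at 6x, or 3.5 px, which is close to the full 9 mm. Pressing white now.

Call:
move_arm --gripper '[0,0,0,0,0,0,0,0]' --pt "0.2 0.2 1" --pt "0 0 1.5" --pt "0 0 1.5" --pt "0 0 1.2" --pt "0 0 0.3" --pt "0 0 0.2" --pt "0 0 0.2" --pt "0 0 0.2" --twist '[0,0,0,0,0,0,0,0]'

```text
clock: 6.65
position: [0.4734, 0.2288, 0.0381]
tool_rot: [3.141, 0.0, 2.715]
force: [-1.2, -0.5, 1.2]
grip_width: -0.0001
finger_force: 0.6
```

Call:
move_arm --gripper '[0,0,0,0]' --pt "0 0 0.2" --pt "0 0 0.2" --pt "0 0 0.2" --pt "0 0 0.1" --twist '[0,0,0,0]'

```text
clock: 7.05
position: [0.4734, 0.2288, 0.0308]
tool_rot: [3.141, 0.0, 2.715]
force: [1.1, 0.7, 3.4]
grip_width: -0.0
finger_force: 1.5
```

Call:
move_arm --gripper '[0,0,0]' --pt "0 0 0.1" --pt "0 0 0.1" --pt "0 0 0.02" --twist '[0,0,0]'

```text
clock: 7.35
position: [0.4733, 0.2288, 0.0287]
tool_rot: [3.141, 0.0, 2.715]
force: [-0.2, 0.5, 6.9]
grip_width: 0.0004
finger_force: 3.6
```

Call:
move_arm --gripper '[0,0,0,0,0,0,0,0]' --pt "0 0 -0.3" --pt "0 0 -1.2" --pt "0 0 -2.5" --pt "0 0 -2" --pt "0 0 -1" --pt "-1.4 -1.7 0" --pt "-2.8 -3.4 0" --pt "-2.8 -3.4 0" --twist '[0,0,0,0,0,0,0,0]'

```text
clock: 8.15
position: [0.5015, 0.1216, 0.0988]
tool_rot: [3.142, -0.0, 2.717]
force: [0.5, -0.8, 0.3]
grip_width: -0.0001
finger_force: 0.0
```

Call:
move_arm --gripper '[0,0,0,0,0,0,0,0]' --pt "-2.8 -3.4 0" --pt "-2.8 -3.4 0" --pt "-2.8 -3.4 0" --pt "-2.8 -3.4 0" --pt "-2.8 -3.4 0" --pt "-2.8 -3.4 0" --pt "-2.4 -2.9 0" --pt "-1.4 -1.6 0" --twist '[0,0,0,0,0,0,0,0]'

```text
clock: 8.95
position: [0.5858, -0.1933, 0.0987]
tool_rot: [-3.14, 0.0, 2.712]
force: [-0.2, 0.2, -0.6]
grip_width: -0.0001
finger_force: 0.0
```

Call:
move_arm --gripper '[0,0,0]' --pt "0 0 0" --pt "0 0 0" --pt "0 0 0" --twist '[0,0,0]'

```text
clock: 9.25
position: [0.5859, -0.1884, 0.0985]
tool_rot: [3.141, -0.001, 2.716]
force: [1.0, -0.0, -0.8]
grip_width: 0.0
finger_force: 0.0
```

```bash
python3 - <<'E'
from h import *
grab('wrist','wrist3.png'); grab('scene','scene3.png')
a,b=[cv2.resize(cv2.imread(f'pics/scene{i}.png')[222:282,200:266],None,fx=5,fy=5,interpolation=cv2.INTER_CUBIC) for i in(0,3)]
c=np.zeros((600,800,3),np.uint8); c[:300,:330]=a;c[:300,330:660]=b
c[300:,:400]=cv2.resize(cv2.imread('pics/wrist3.png'),(400,300)); c[300:,400:]=cv2.resize(cv2.imread('pics/scene3.png'),(400,300))
cv2.imwrite('pics/cmp3.png',c)
w=dict(np.load('pics/wrist3.png.npz'))
im=w['img'].astype(int);m=(im[...,0]>130)&(im[...,1]<60);v,u=np.nonzero(m);print(u.min(),u.max(),v.min(),v.max(),onplane(w,(u.min()+u.max())/2,v.min()+(u.max()-u.min())/2,.038))
E
```

```text
293 360 233 291 [ 0.58904423 -0.18971764  0.038     ]
```

View pics/cmp3.png

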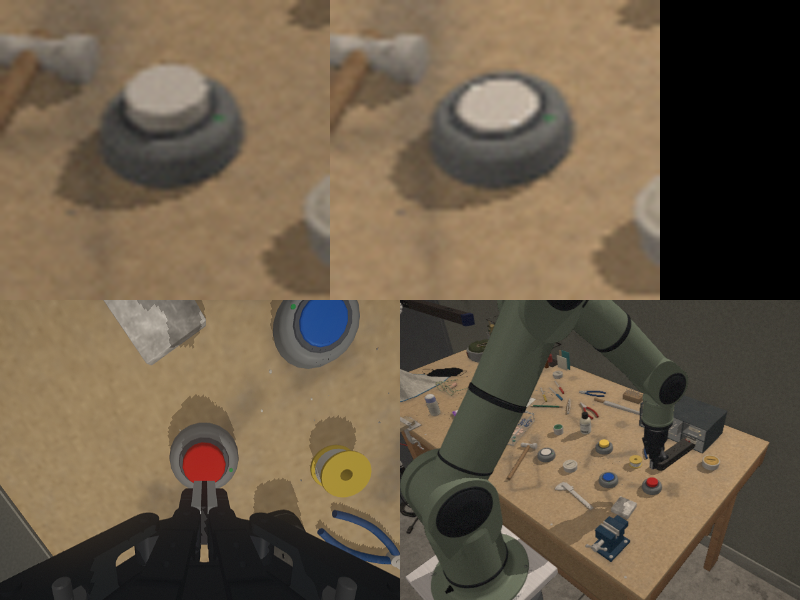

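White is flush in its housing, and the red key (about (326,266) in the full wrist frame) lies under the tips within 3 mm. Pressing red.

Call:
move_arm --gripper '[0,0,0,0,0,0,0,0]' --pt "-0.2 0 1" --pt "0 0 1.5" --pt "0 0 1.5" --pt "0 0 1.2" --pt "0 0 0.3" --pt "0 0 0.2" --pt "0 0 0.2" --pt "0 0 0.2" --twist '[0,0,0,0,0,0,0,0]'

```text
clock: 10.15
position: [0.5882, -0.1906, 0.0379]
tool_rot: [3.141, 0.001, 2.715]
force: [0.1, 0.2, 3.2]
grip_width: 0.0001
finger_force: 1.5
```

Call:
move_arm --gripper '[0,0,0,0]' --pt "0 0 0.2" --pt "0 0 0.2" --pt "0 0 0.2" --pt "0 0 0.1" --twist '[0,0,0,0]'

```text
clock: 10.55
position: [0.5882, -0.1906, 0.0306]
tool_rot: [3.142, 0.001, 2.715]
force: [1.0, -1.4, 2.9]
grip_width: -0.0
finger_force: 1.5
```

Call:
move_arm --gripper '[0,0,0]' --pt "0 0 0.1" --pt "0 0 0.08" --pt "0 0 0.02" --twist '[0,0,0]'

```text
clock: 10.85
position: [0.5881, -0.1906, 0.0288]
tool_rot: [3.142, 0.001, 2.715]
force: [1.0, 0.4, 6.2]
grip_width: -0.0001
finger_force: 3.3
```

Call:
move_arm --gripper '[0,0,0,0,0,0,0,0]' --pt "0 0 -0.3" --pt "0 0 -1.2" --pt "0 0 -2.5" --pt "0 0 -3" --pt "0 0 -3" --pt "0 0 -1.5" --pt "0 0 0" --pt "0 0 0" --twist '[0,0,0,0,0,0,0,0]'

```text
clock: 11.65
position: [0.5876, -0.1903, 0.1434]
tool_rot: [-3.142, -0.0, 2.715]
force: [-0.9, -0.3, -0.1]
grip_width: 0.0
finger_force: 0.0
```

```bash
python3 - <<'E'
from h import *
grab('scene','scene4.png')
cv2.imwrite('pics/c4.png',cv2.resize(cv2.imread('pics/scene4.png')[200:350,220:420],None,fx=4,fy=4,interpolation=cv2.INTER_CUBIC))
E
```

```text
(no output)
```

View pics/c4.png

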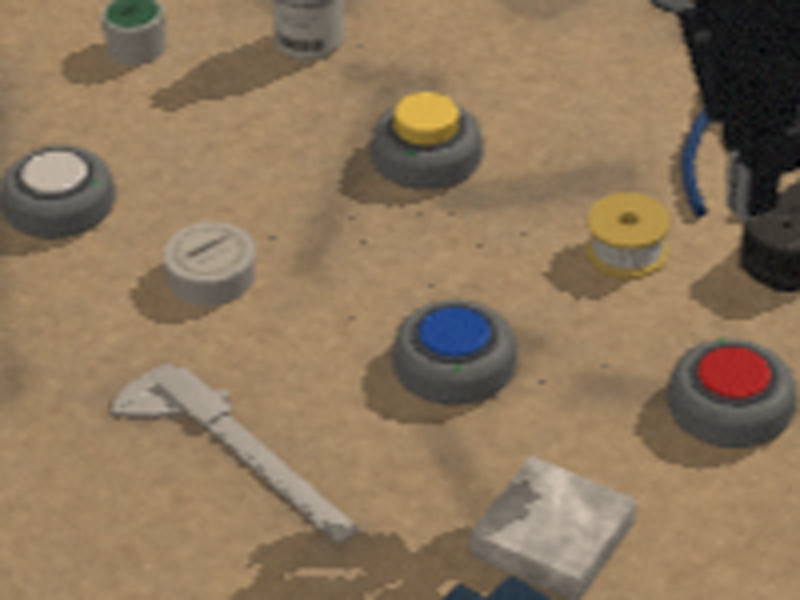

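In the crop, white (55,172), blue (455,332) and red (735,372) are flush. Yellow (427,115) is up, and the tool is clear of everything.

```bash
python3 -c "
from workcell import bot
print(bot.job_done())"
```

```text
the job is handed in; nothing more can be done
None
```

I pressed the blue, white and red keys fully down in that order (about 7 N at most), left yellow up and the other things untouched, and handed the job in at about 12 s; no verdict was returned.

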